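# Show the key left in the lathe chuck

## Robot

A 6-joint arm with a two-finger parallel gripper is mounted at the origin on the work surface. World frame = base frame: x ahead of the robot, y to its left, z up, the work surface at z = 0. Lengths are in mm, angles in rad, forces in N, time in s.
With the tool pointing down it reaches from about 350 to 975 mm from the base axis. Payload 7.1 kg.
Tool frame: the origin (TCP) lies between the finger pads, 19 mm behind the fingertips; this is the grasp point; z points along the fingers, y is the line along which they close (so a half turn about z gives the same grasp; the last joint's range is limited). The gripper opens to 88 mm and grips with 3 to 60 N. Pads are 20 mm wide; open, the fingers measure 115 mm over their backs; the gripper's body (75 mm by 178 mm) begins 61 mm behind the grasp point.
Start: joints at [1.245, 0.423, 1.63, -0, 1.089, -0.019], TCP at [188.724, 595.809, 241.375] pointing down, gripper open.
Joint ranges: [-3, 3], [-0.9, 2.11], [0.09, 2.58], [-1.31, 4.45], [0.11, 2.69], [-2.54, 2.54]. Speed limits (rad/s): [2.39, 2.39, 3.01, 3.14, 3.14, 3.14].

## Interface

Orientations are given as a rotation vector (axis times angle).
In Python, from workcell import status, optics, ctrl gives the robot as it stands. The module is installed in compiled form; this text tells all that it offers.
- The arm moves only by the shell command python3 -m inch 'ROWS'. ROWS is JSON, a list that holds one entry, the list of rows, each a list of 7 numbers: the shift along the tool's x, y, z in mm, then the turn, a rotation vector about the tool's x, y, z in rad, then the opening in per cent of the stroke, from 0 (shut) to 100 (fully open). A call has 1 to 20 rows; each row is the pose to reach, as a shift and turn from the pose commanded when the call began, along the tool's axes at that moment; what a row does not reach only later rows make up. A row lasts 1/10 s, in which the tool goes at most 50 mm and 8.59 degrees, less where a joint would pass 70% of its speed; a pose out of reach is approached as far as the arm can. A call with a gripper value outside its range is refused whole. The fingers move at their own pace and stop on an object; the grip force is fixed at half the most. Time passes only in rows, so rows that repeat a pose let the fingers close. It gives the time, the measured TCP pose, the force, the opening and the grip force at its end, in the units of the state.
- status.get_obs(): the state, without advancing time (a new reading comes with each control period).
- optics.get_image(name): name is "scene" or "top" or "wrist"; returns a dict with "frame" (400x640x3 uint8, red, green, blue), "fx", "fy", "cx", "cy" (pixels), "rvec" (rotation vector, rad) and "tvec" (3), from world to camera coordinates, as OpenCV has them; the wrist camera has in their place "hand_eye" (4x4, takes a point from camera to tool coordinates, whose origin is the TCP and whose axes are the flange's). Camera axes: x right, y down, z forward; pixel columns grow to the right and rows downward; lengths in mm; the calibration is good to about 2 mm. A picture is of the moment at which its call begins: read the wrist's pose just before it. There is no depth.
- ctrl.close_job(): hands the job in; it is judged then, once.
The state is a dict: "t": time; "qpos": joint angles; "qvel": joint speeds; "joint_torque": joint torques, N m; "ee_pos": TCP position; "orientation": TCP orientation; "ft_force": force on the tool from outside, world axes, zero at the start; "moment": the same for the moment, N m; "width": finger opening in mm; "grasp_force": force on a finger pad.
Only numpy, scipy, OpenCV 4.12 (cv2) and the standard library are available. Lean on these libraries where they do the work, as an engineer would, in place of code of your own. Each camera call takes 0.05 s, during which the arm holds its last target. There are 200 camera calls.

## Task

Somebody has left the T-shaped chuck key standing in the chuck of the bench lathe: first make the machine safe by pressing the red stop button fully in, then show the apprentice the key by pointing at the middle of its handle from above, fingertips about 2 cm over it, and holding there for two seconds. Then show where it belongs by pointing the same way at the empty hole in the wooden tool block, hold there for two seconds, and finish while still pointing at it. Do not touch the key, the chuck, the carriage or the block, do not press the green start button, and neither lift nor shift anything lying about.

Things in the scene. Friction and masses are not known exactly. Their poses are not given: they have to be found in the camera images.
- stop (a joint): travel of the red stop button: 0 = out, 0.006 m = fully in. It moves straight down, resists with about 7 N, has no spring and stays where it is pushed.
- stop_top (a point): middle of the top of the red mushroom stop button, 40 mm across, on a yellow square base on the black console on top of the lathe's headstock. The button's top stands 25 mm above its yellow base and about 255 mm above the bench; it goes down 6 mm with the button.
- start_top (a point): middle of the top of the green start button, 22 mm across, on the same console, 26 mm lower than the stop's top and 68 mm from it; sprung.
- start (a joint): travel of the green start button: 0 = out, 0.004 m = fully in
- lathe: small green bench lathe, bolted down, 460 mm long, 230 mm wide; its bed runs along its y axis, headstock at +y (the robot's left). Origin on the bench under the middle of the bed; the axes are upright, x away from the robot. The top of the console lies 220 mm above the bench; the tailstock's lever at -y reaches 205 mm.
- chuck: three-jaw chuck, 80 mm across and 48 mm thick, at the headstock's right side; origin on the spindle axis, 140 mm above the bench. It holds a brass bar and turns if pushed.
- chuck_key: the T-shaped chuck key standing in the chuck: steel shank 12 mm thick, cross bar 72 mm long with orange ends, parallel to the lathe's y axis. Origin in the middle of the top of the cross bar, 105 mm from the spindle axis; z points out along the shank. It stands upright or leans towards or away from the robot by up to 30 degrees, its top 230 to 245 mm above the bench; nothing stands above it.
- carriage: the lathe's carriage with tool post, to the right of the chuck; origin on the bed under it. Its highest part reaches 180 mm above the bench.
- tool_block: light wooden block, 150 (x) by 70 (y) by 50 mm high, fixed to the bench, origin in the middle of its underside; hex keys and centre drills stand in it, the nearest 50 mm from the empty hole and up to 42 mm above the block's top.
- empty_hole (a point): middle of the mouth of the empty hole in the block's top face, 16 mm across with a brass rim, at the block's -x end (48 mm from its middle), 50 mm above the bench: the chuck key's place
- pliers: slip-joint pliers with orange handles, lying flat, 170 long, 55 wide, 12 high; loose bystander, origin at its underside
- file: flat file with a light wooden handle, lying, 245 long, 25 high; loose bystander, origin at its underside
- screwdriver: short screwdriver with a red handle, lying flat, 120 long; loose bystander, origin at its underside
- cup: empty white plastic cup, 72 across, 100 tall, standing; loose bystander, origin at its underside
- tin: yellow tin, 60 across, 55 tall, standing; loose bystander, origin at its underside
- drill_key: small black T-shaped drill-chuck key lying on the bench, 68 by 60, 12 high: NOT the key meant; loose bystander, origin at its underside

How it is judged (in metres and radians):
On the way, in this order (a step that is already met when the one before it is completed fails the run):
1. the red stop button is pressed fully in (value of joint stop above 0.005 m), for 0.2 s.
2. the tool point dwells just above the chuck key's handle (horizontal distance between the grasp point and chuck_key below 0.025 m and distance between the grasp point and chuck_key below 0.065 m and z of the grasp point in the frame of chuck_key above 0.01 m), for 1.5 s.
3. the tool point dwells just above the empty hole of the tool block (horizontal distance between the grasp point and empty_hole below 0.025 m and distance between the grasp point and empty_hole below 0.065 m and z of the grasp point in the frame of tool_block above 0.055 m), for 1.5 s.
At the end, for the whole second after the job is handed in: the stop button is in (over 5 of 6 mm), the TCP is still within 25 mm sideways and 65 mm in all of the empty hole and above the block, the green button is out, key and carriage are within 6 mm and all loose things within 15 mm of where they were (all of step 3 and value of joint stop above 0.005 m and value of joint start below 0.001 m and distance of each of chuck_key, carriage from where it was at the start of the episode below 0.006 m and distance of each of pliers, file, screwdriver, cup, tin, drill_key from where it was at the start of the episode below 0.015 m); the robot touches nothing.
It fails at once if the chuck or its key is touched (contact force between any of the fingers, the arm and chuck above 0.5 N).
It fails at once if the tool block is touched (contact force between any of the fingers, the arm and tool_block above 0.5 N).
It fails at once if the carriage is touched (contact force between any of the fingers, the arm and carriage above 0.5 N).
It fails at once if the green start button is pressed (value of joint start above 0.0015 m).
It fails at once if a loose thing on the bench is shifted or lifted by more than 15 mm (distance of any of pliers, file, screwdriver, cup, tin, drill_key from where it was at the start of the episode above 0.015 m).
It also fails if it takes over 48 s, if anything falls off the work surface, if the arm or the gripper's body presses on something with over 40 N, if the wrist force passes 120 N, or if a joint passes its speed limit or range.

## Working session

There is one attempt and no reset: what is moved stays moved. The work goes in short steps, Python scripts to look and compute and a shell command to move; the robot and the scene stay as the last step left them, time stands still between calls to the robot, and variables do not carry over. Pictures are saved under pics/ and viewed, at most 10 in all, crops included, and the job is handed in when it is done.

```bash
mkdir -p pics
cat > h.py <<'E'
import numpy as np, cv2
from workcell import status, optics, ctrl
from scipy.spatial.transform import Rotation as R
def grab(name):
    o=status.get_obs(); d=optics.get_image(name)
    K=np.array([[d['fx'],0,d['cx']],[0,d['fy'],d['cy']],[0,0,1]])
    if name=='wrist':
        T=np.eye(4);T[:3,:3]=R.from_rotvec(o['orientation']).as_matrix();T[:3,3]=o['ee_pos']
        W=T@np.array(d['hand_eye']); Rc,C=W[:3,:3],W[:3,3]
    else:
        Rc=R.from_rotvec(np.array(d['rvec']).ravel()).as_matrix().T; C=-Rc@np.array(d['tvec']).ravel()
    return d['frame'],K,Rc,C
def ray(K,Rc,u,v): return Rc@np.array([(u-K[0,2])/K[0,0],(v-K[1,2])/K[1,1],1])
def onz(K,Rc,C,u,v,z):
    r=ray(K,Rc,u,v); return C+r*(z-C[2])/r[2]
E
python3 - <<'E'
from h import *
for n in ['scene','top','wrist']:
    f,K,Rc,C=grab(n); cv2.imwrite(f'pics/{n}0.png',f[:,:,::-1]); np.savez(n+'.npz',f=f,K=K,Rc=Rc,C=C); print(n,C.round(),Rc[:,2].round(2),K[0,0])
o=status.get_obs();print(o['t'],o['ee_pos'],R.from_rotvec(o['orientation']).as_matrix().round(3))
E
```

```text
scene [ 729. -442.  973.] [-0.22  0.45 -0.87] 363.53684795118465
top [ 301.  -32. 1161.] [ 0.22 -0.02 -0.97] 390.8237025498221
wrist [113. 620. 384.] [ 0.28 -0.09 -0.96] 312.7679210209974
0.15 [188.57819369 595.44850796 240.79518624] [[-0.953  0.302 -0.   ]
 [ 0.302  0.953 -0.001]
 [ 0.    -0.001 -1.   ]]
```

View pics/top0.png

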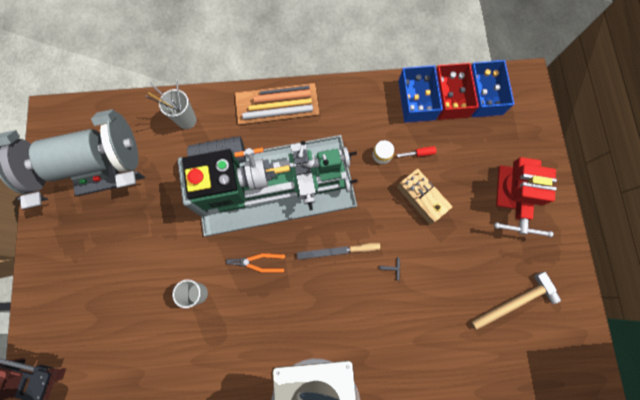

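View pics/scene0.png

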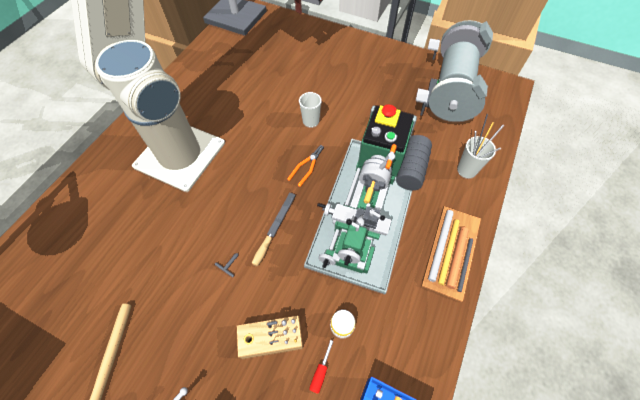

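The top view shows the red button near (197,177), green near (222,165), the tool block near (423,197) with its hole near (437,207), and the key near (255,152). The scene view shows red at (389,110), green at (391,136), the hole at (249,339) and the key at about (390,158). I'll enlarge the key in both views.

Run:
```python
from h import *
t=np.load('top.npz');s=np.load('scene.npz')
a=cv2.resize(t['f'][125:225,170:270],(400,400),interpolation=3)
b=cv2.resize(s['f'][90:190,345:445],(400,400),interpolation=3)
cv2.imwrite('pics/crop1.png',np.hstack([a,b])[:,:,::-1])
for n,q,wins in [('top',t,(170,125,290,225)),('scene',s,(340,90,450,220))]:
    x0,y0,x1,y1=wins; c=q['f'][y0:y1,x0:x1]; h=cv2.cvtColor(c,cv2.COLOR_RGB2HSV)
    for nm,lo,hi in [('red',(0,180,120),(4,255,255)),('org',(6,170,150),(16,255,255)),('grn',(60,120,120),(85,255,255)),('yel',(22,180,150),(34,255,255))]:
        m=cv2.inRange(h,lo,hi);k,_,st,ce=cv2.connectedComponentsWithStats(m)
        for i in range(1,k):
            if st[i,4]>8: print(n,nm,st[i,4],(ce[i]+[x0,y0]).round(1),st[i,:4]+[x0,y0,0,0], onz(q['K'],q['Rc'],q['C'],*(ce[i]+[x0,y0]),240).round())
```

```text
top red 159 [194.8 175.8] [188 168  15  16] [604. 244. 240.]
top org 37 [258.3 149.4] [254 147   9   6] [660.  86. 240.]
top org 33 [238.6 153.9] [235 151   8   6] [652. 135. 240.]
top org 21 [189.4 175.8] [187 168   7  16] [605. 258. 240.]
top grn 39 [221.7 164.5] [218 162   8   6] [628. 178. 240.]
scene red 125 [388.7 110. ] [382 104  14  13] [600. 250. 240.]
scene org 19 [393.1 147.1] [390 144   7   8] [653. 138. 240.]
scene org 15 [388.6 165.3] [386 161   6   8] [662.  81. 240.]
scene grn 43 [390.6 135. ] [387 132   8   7] [634. 172. 240.]
scene grn 43 [362.  199.5] [358 190   7  19] [639. -34. 240.]
scene grn 31 [374.3 198.1] [371 192   7  13] [663. -19. 240.]
scene yel 100 [382.4 119. ] [375 106  21  21] [596. 213. 240.]
scene yel 16 [393.7 114.7] [389 109   9  10] [618. 240. 240.]
scene yel 9 [397. 119.] [396 115   3   9] [631. 230. 240.]
```

View pics/crop1.png

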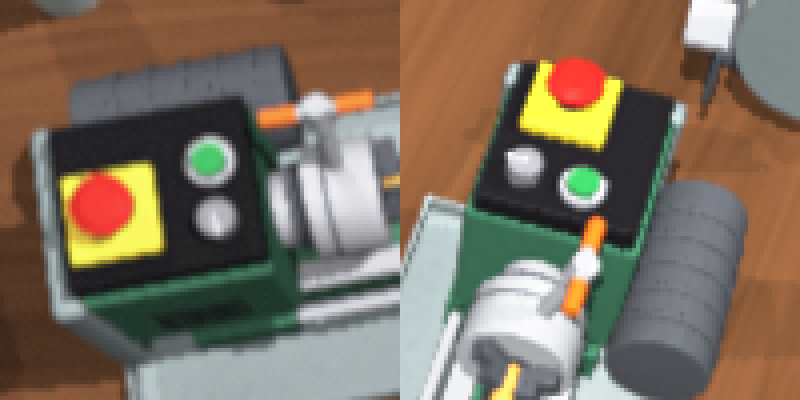

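The crop shows the key's white hub at about (248.7,152) in the top view with an orange end on either side, leaning away from the robot. The same hub is at about (391.5,156) in the scene view, and the stop's dome and green disc are clear in both. Next I'll triangulate these points and find the hole.

Run:
```python
from h import *
t=np.load('top.npz');s=np.load('scene.npz')
def tri(a,b):
    A=0;B=0
    for q,p in ((t,a),(s,b)):
        r=ray(q['K'],q['Rc'],*p);r/=np.linalg.norm(r);M=np.eye(3)-np.outer(r,r);A=A+M;B=B+M@q['C']
    return np.linalg.solve(A,B)
P={}
for n,a,b in [('stop',(194.3,175.8),(388.7,110)),('start',(221.7,164.5),(390.6,135)),('keyL',(238.6,153.9),(393.1,147.1)),('keyR',(258.3,149.4),(388.6,165.3)),('hub',(248.7,151.5),(391.3,156))]:
    P[n]=tri(a,b);print(n,P[n].round(1))
print('d',np.linalg.norm(P['stop']-P['start']),np.linalg.norm(P['keyL']-P['keyR']))
# hole: dark blob on the block
for n,q,w in [('top',t,(395,165,455,227)),('scene',s,(230,312,308,362))]:
    x0,y0,x1,y1=w;h=cv2.cvtColor(q['f'][y0:y1,x0:x1],cv2.COLOR_RGB2HSV)
    m=cv2.inRange(h,(0,0,0),(180,255,75));k,_,st,ce=cv2.connectedComponentsWithStats(m)
    for i in range(1,k):
        if st[i,4]>3: print(n,st[i,4],(ce[i]+[x0,y0]).round(1),onz(q['K'],q['Rc'],q['C'],*(ce[i]+[x0,y0]),50).round(1))
a=cv2.resize(t['f'][165:227,395:455],(400,400),interpolation=3);b=cv2.resize(s['f'][312:362,230:300],(400,400),interpolation=3)
cv2.imwrite('pics/crop2.png',np.hstack([a,b])[:,:,::-1])
```

```text
stop [601.6 243.1 247.5]
start [632.1 180.7 229. ]
keyL [652.2 135.6 242. ]
keyR [661.5  86.2 234.1]
hub [657.4 110.7 238.8]
d 71.94008181116114 50.878176092296215
top 165 [411.9 207.5] [ 518.1 -326.    50. ]
scene 8 [249.1 339.8] [ 516.7 -398.3   50. ]
```

View pics/crop2.png

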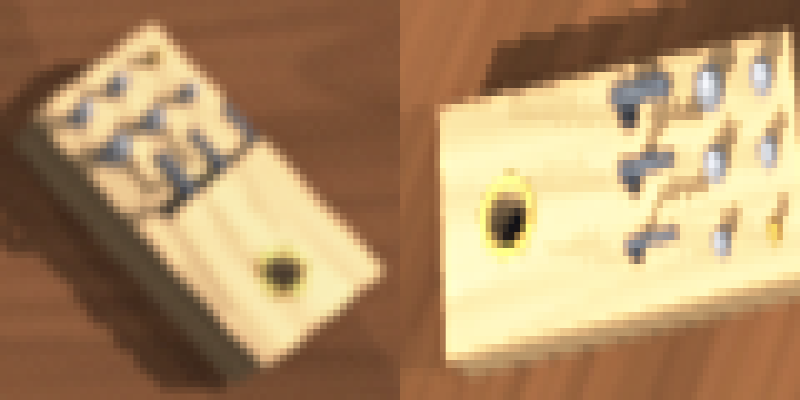

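The hole is at about (437.3,207.2) in the top view and (248.7,338.9) in the scene view. I'll work out its position and start moving above the stop at the same time.

```bash
python3 - <<'E'
from h import *
t=np.load('top.npz');s=np.load('scene.npz')
for q,p in ((t,(437.3,207.2)),(s,(248.8,339))): print(onz(q['K'],q['Rc'],q['C'],*p,50).round(1))
E
python3 -m inch '[[[0,0,-30,0,0,0,0],[-20,-8,-60,0,0,0,0],[-50,-21,-80,0,0,0,0],[-90,-38,-90,0,0,0,0],[-130,-54,-90,0,0,0,0],[-170,-71,-90,0,0,0,0],[-210,-88,-90,0,0,0,0],[-250,-105,-90,0,0,0,0],[-290,-121,-90,0,0,0,0],[-330,-138,-90,0,0,0,0],[-370,-155,-90,0,0,0,0],[-410,-172,-90,0,0,0,0],[-450,-188,-90,0,0,0,0],[-480,-200,-90,0,0,0,0],[-495,-206,-90,0,0,0,0],[-500,-209,-85,0,0,0,0],[-500,-209,-80,0,0,0,0],[-500,-209,-80,0,0,0,0]]]'
```

```text
[ 512.8 -400.1   50. ]
[ 515.1 -397.2   50. ]
t: 1.95
ee_pos: [600.7, 246.3, 320.1]
orientation: [-0.478, -3.103, 0.001]
ft_force: [-0.0, -0.5, 0.7]
width: 0.9
grasp_force: 0.0
```

Run:
```python
from h import *
f,K,Rc,C=grab('wrist');cv2.imwrite('pics/w1.png',f[:,:,::-1]);np.savez('w1.npz',f=f,K=K,Rc=Rc,C=C)
print(C.round(),status.get_obs()['ee_pos'])
h=cv2.cvtColor(f,cv2.COLOR_RGB2HSV)
for nm,lo,hi,z in [('red',(0,180,120),(4,255,255),250),('org',(6,170,150),(16,255,255),239),('grn',(60,150,120),(80,255,255),229)]:
    m=cv2.inRange(h,lo,hi);k,_,st,ce=cv2.connectedComponentsWithStats(m)
    for i in range(1,k):
        if st[i,4]>60: print(nm,st[i],ce[i].round(1),onz(K,Rc,C,*ce[i],z).round(1))
```

```text
[525. 271. 463.] [600.87786831 246.54673517 320.67400956]
red [578 142  19  12 173] [587.6 147.8] [606.5 435.8 250. ]
org [133  23  84  22 531] [173.4  32.8] [454.3 194.1 239. ]
org [144  44  78  33 498] [182.2  63.2] [472.6 191.9 239. ]
org [ 289  194   53   48 1019] [317.7 211.1] [598.3 246.3 239. ]
org [199 299  15  10  69] [206.3 303.4] [647.9 133.  239. ]
grn [246 255  24  21 382] [257.5 265. ] [631.8 182.7 229. ]
```

View pics/w1.png

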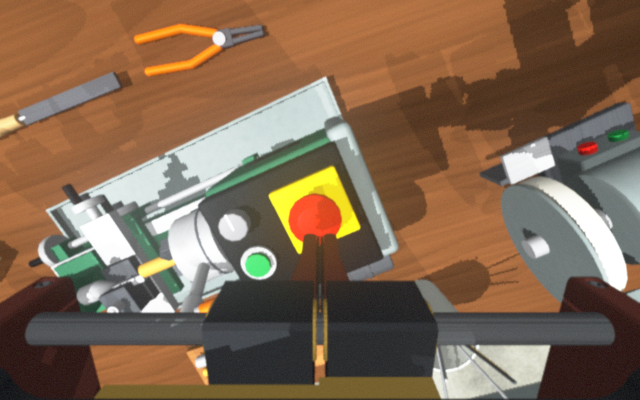

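The wrist view shows the red dome centred at about (315,217), directly under the closed fingertips, with green at (258,265) well clear. That gives a stop position of about (601,246), so I can press.

```bash
python3 -m inch '[[[0,0,20,0,0,0,0],[0,0,36,0,0,0,0],[0,0,44,0,0,0,0],[0,0,47,0,0,0,0],[0,0,49,0,0,0,0],[0,0,51,0,0,0,0],[0,0,52,0,0,0,0],[0,0,52,0,0,0,0]]]'
```

```text
t: 2.8
ee_pos: [601.9, 246.2, 271.0]
orientation: [0.479, 3.105, 0.001]
ft_force: [-3.1, 0.9, 3.5]
width: 0.6
grasp_force: 2.0
```

```bash
python3 -m inch '[[[0,0,1,0,0,0,0],[0,0,2,0,0,0,0],[0,0,3,0,0,0,0],[0,0,3.5,0,0,0,0],[0,0,3.5,0,0,0,0],[0,0,3.5,0,0,0,0]]]'
```

```text
t: 3.4
ee_pos: [602.0, 246.2, 267.6]
orientation: [0.48, 3.104, 0.002]
ft_force: [-4.5, 0.5, 6.5]
width: 0.6
grasp_force: 3.3
```

```bash
python3 -m inch '[[[0,0,1,0,0,0,0],[0,0,2,0,0,0,0],[0,0,3,0,0,0,0],[0,0,3,0,0,0,0],[0,0,3,0,0,0,0],[0,0,3,0,0,0,0]]]'
```

```text
t: 4.0
ee_pos: [602.1, 246.2, 267.3]
orientation: [0.479, 3.103, 0.003]
ft_force: [-10.2, -1.5, 21.8]
width: 0.4
grasp_force: 10.8
```

The force has jumped to 22 N with almost no further travel, so the button is fully in. Next I go up and over to above the key.

```bash
python3 -m inch '[[[0,0,-15,0,0,0,0],[0,0,-40,0,0,0,0],[-10,-12,-60,0,0,0,0],[-30,-36,-60,0,0,0,0],[-53,-64,-60,0,0,0,0],[-75,-91,-60,0,0,0,0],[-90,-108,-60,0,0,0,0],[-93,-113,-60,0,0,0,0],[-93,-113,-60,0,0,0,0]]]'
python3 - <<'E'
from h import *
f,K,Rc,C=grab('wrist');t,Kt,Rt,Ct=grab('top');s,Ks,Rs,Cs=grab('scene')
a=cv2.resize(f,(640,400)); 
b=np.hstack([cv2.resize(s[80:190,335:445],(320,200)),cv2.resize(t[120:220,170:330],(320,200))])
cv2.imwrite('pics/w2.png',np.vstack([a[:,:640],b])[:,:,::-1])
h=cv2.cvtColor(f,cv2.COLOR_RGB2HSV)
m=cv2.inRange(h,(6,170,150),(16,255,255));k,_,st,ce=cv2.connectedComponentsWithStats(m)
for i in range(1,k):
    if st[i,4]>60: print(st[i],ce[i].round(1),onz(K,Rc,C,*ce[i],239).round(1))
E
```

```text
t: 4.9
ee_pos: [657.1, 109.4, 323.3]
orientation: [0.482, 3.104, 0.001]
ft_force: [-1.5, -0.2, 0.8]
width: 0.6
grasp_force: 0.0
[452  51  56  62 192] [474.6  86.6] [602.7 238.9 239. ]
[336 186  31  22 372] [350.8 196.7] [652.6 136.5 239. ]
[279 211  27  13 124] [292.2 216.9] [654.5  88.8 239. ]
[283 219  26  13  70] [295.8 226. ] [662.5  88.9 239. ]
```

View pics/w2.png

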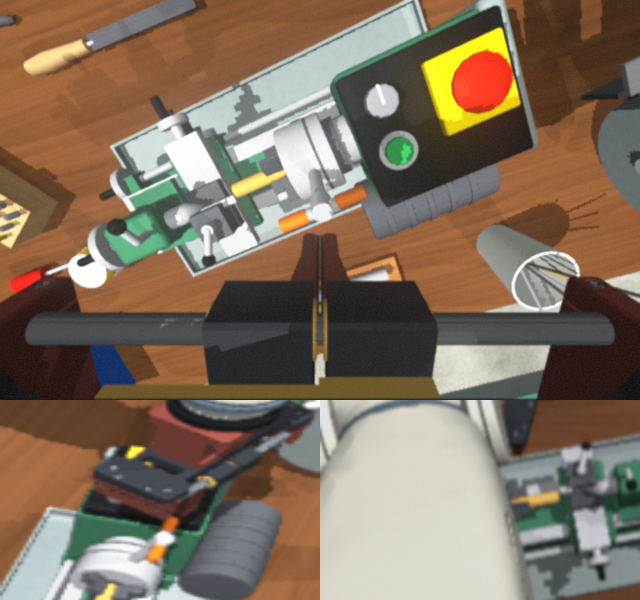

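The wrist view shows the key hub at about (320,210), just ahead of and below the fingertips, with its orange ends at (351,197) and (294,222). The midpoint is at about (656,112), within 3 mm of the TCP. I'll go down 40 mm and hold.

```bash
python3 -m inch '[[[0,0,15,0,0,0,0],[0,-0,28,0,0,0,0],[0,2,36,0,0,0,0],[0,2,39,0,0,0,0],[0,2,40,0,0,0,0],[0,2,40,0,0,0,0],[0,2,40,0,0,0,0],[0,2,40,0,0,0,0],[0,2,40,0,0,0,0],[0,2,40,0,0,0,0],[0,2,40,0,0,0,0],[0,2,40,0,0,0,0],[0,2,40,0,0,0,0],[0,2,40,0,0,0,0],[0,2,40,0,0,0,0],[0,2,40,0,0,0,0],[0,2,40,0,0,0,0],[0,2,40,0,0,0,0],[0,2,40,0,0,0,0],[0,2,40,0,0,0,0]]]'
python3 -m inch '[[[0,0,0,0,0,0,0],[0,0,0,0,0,0,0],[0,0,0,0,0,0,0],[0,0,0,0,0,0,0],[0,0,0,0,0,0,0],[0,0,0,0,0,0,0],[0,0,0,0,0,0,0]]]'
```

```text
t: 7.05
ee_pos: [657.4, 111.7, 282.9]
orientation: [-0.48, -3.105, -0.0]
ft_force: [0.5, 1.5, -0.4]
width: 0.8
grasp_force: 0.0
t: 7.75
ee_pos: [657.4, 111.7, 282.9]
orientation: [-0.48, -3.105, -0.0]
ft_force: [0.2, -0.2, 1.3]
width: 0.6
grasp_force: 0.0
```

```bash
python3 -m inch '[[[0,0,-25,0,0,0,0],[0,0,-50,0,0,0,0],[-1,-25,-60,0,0,0,0],[-2,-60,-60,0,0,0,0],[-3,-100,-60,0,0,0,0],[-4,-140,-60,0,0,0,0],[-6,-180,-60,0,0,0,0],[-7,-220,-60,0,0,0,0],[-8,-260,-60,0,0,0,0],[-10,-300,-60,0,0,0,0],[-11,-340,-60,0,0,0,0],[-13,-380,-60,0,0,0,0],[-14,-420,-50,0,0,0,0],[-15,-460,-20,0,0,0,0],[-16,-495,20,0,0,0,0],[-17,-518,55,0,0,0,0],[-17,-527,80,0,0,0,0],[-17,-529,100,0,0,0,0],[-17,-529,110,0,0,0,0],[-17,-529,110,0,0,0,0]]]'
python3 - <<'E'
from h import *
f,K,Rc,C=grab('wrist');cv2.imwrite('pics/w3.png',f[:,:,::-1]);np.savez('w3.npz',f=f,K=K,Rc=Rc,C=C)
o=status.get_obs();print(o['ee_pos'],o['qpos'])
uv=K@(Rc.T@(np.array([514,-398.5,50])-C));print('expected px',uv[:2]/uv[2])
E
```

```text
t: 9.75
ee_pos: [513.2, -397.2, 171.5]
orientation: [-0.48, -3.102, -0.002]
ft_force: [-0.2, 0.2, 0.6]
width: 0.3
grasp_force: 0.0
[ 513.9606511  -397.5194661   172.88338374] [-6.76665579e-01  5.37397648e-01  1.61819403e+00  3.48945289e-05
  9.86513485e-01 -1.94096216e+00]
expected px [317.44652793 199.9950767 ]
```

View pics/w3.png

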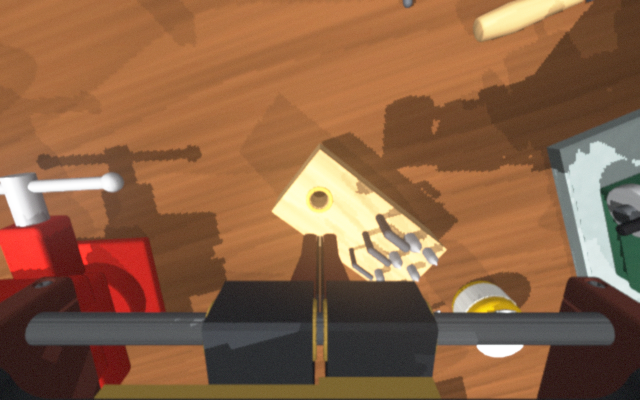

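The wrist view shows the hole at (319.5,199), against an expected (317.4,200), so the aim is good to about 2 mm. The vice and tin are well outside the gripper. I'll go down 82 mm to z ≈ 90 and hold.

```bash
python3 -m inch '[[[0,0,25,0,0,0,0],[0,0,50,0,0,0,0],[0,0,68,0,0,0,0],[0,0,77,0,0,0,0],[0,0,81,0,0,0,0],[0,0,82,0,0,0,0],[0,0,82,0,0,0,0],[0,0,82,0,0,0,0],[0,0,82,0,0,0,0],[0,0,82,0,0,0,0],[0,0,82,0,0,0,0],[0,0,82,0,0,0,0],[0,0,82,0,0,0,0],[0,0,82,0,0,0,0],[0,0,82,0,0,0,0],[0,0,82,0,0,0,0],[0,0,82,0,0,0,0],[0,0,82,0,0,0,0],[0,0,82,0,0,0,0],[0,0,82,0,0,0,0]]]'
python3 -m inch '[[[0,0,0,0,0,0,0],[0,0,0,0,0,0,0],[0,0,0,0,0,0,0],[0,0,0,0,0,0,0],[0,0,0,0,0,0,0],[0,0,0,0,0,0,0],[0,0,0,0,0,0,0],[0,0,0,0,0,0,0]]]'
```

```text
t: 11.8
ee_pos: [513.8, -397.7, 90.9]
orientation: [-0.48, -3.105, -0.0]
ft_force: [0.3, 0.3, 0.1]
width: 0.6
grasp_force: 0.0
t: 12.6
ee_pos: [513.8, -397.8, 90.9]
orientation: [0.48, 3.105, -0.0]
ft_force: [-1.3, 0.5, -0.7]
width: 0.5
grasp_force: 0.0
```

```bash
python3 -c "
from workcell import ctrl; print(ctrl.close_job())"
```

```text
the job is handed in; nothing more can be done
None
```

I pressed the red stop fully in, pointed at the chuck key's handle for over two seconds, then at the empty hole for over two seconds, and handed the job in at about 12.6 s while still pointing at the hole; the hand-in returned no verdict.

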